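# Square the tip box into its locating corner

## Task

Slide the pipette-tip box along the bench into the inside corner of the L-shaped metal bracket, so that one long side lies flush against the bracket's long arm and one end flush against its short arm. Only push it with the fingers: the box stays flat on the bench and is never lifted or tipped. Leave the bottle, dishes, marker and tube rack where they are, and finish clear of everything.

Things in the scene. Friction and masses are not known exactly. Their poses are not given: they have to be found in the camera images.
- tip_box: Closed pipette-tip box, a rigid block: ribbed blue base, flat white lid that stays on; 92 mm along its x, 128 mm along its y, 66 mm high (lid, above 40 mm, set in 2 mm all round). Loose on the bench, 0.18 to 0.35 kg. Origin at the centre of its underside; z up. Either long side or end may face the bracket. Starts up to 0.4 rad askew of it
- bracket: L-shaped dark steel bracket screwed to the bench (cannot move), bars 20 mm wide, 22 mm high. Origin at bench level at the inside corner; z up. Inner face of the long arm: along x = 0 from y = 0 to -250 mm; inner face of the short arm: along y = 0 from x = 0 to -90 mm. The box starts in and belongs in the quadrant x < 0, y < 0
- home (a point): Point on the bench fixed to the bracket, at x = -46, y = -64 mm in its frame and with its axes: where the box's origin lies when the box is fully home, long side along y. The box starts 40 to 80 mm short of it in x and 55 to 115 mm short of it in y (towards -x and -y), with the way between free
- reagent_bottle: Amber reagent bottle, 64 mm diameter, 130 mm tall, standing outside the short arm. Origin at the centre of its underside. To be left alone
- dishes: Two stacked clear petri dishes, 90 mm diameter, 31 mm high together, beyond the open end of the long arm. Origin at the centre of the underside. To be left alone
- marker: Marker pen lying behind the long arm, 14 mm thick, about 133 mm long along its y. Origin at bench level near its middle. To be left alone
- tube_rack: White rack with eight capped tubes, 70 mm (x) by 120 mm (y), 72 mm high, on the robot side of the bottle. Origin at the centre of its underside. To be left alone
Things that resemble listed ones, but are neither listed nor needed, are in the scene too. What is shaped like the tip_box but green is not meant.

How it is judged (in metres and radians):
At the end, for the whole second after the job is handed in: The tip box stands still and flat on the bench in the bracket's inside corner: its centre within 3 mm of fully home both across and along the long arm, its long side within 2 degrees of the arm; bottle, dishes, marker and rack each within 20 mm of where they began (x of tip_box in the frame of bracket between -0.049 and -0.043 m and y of tip_box in the frame of bracket between -0.067 and -0.061 m and angle between the y axis of tip_box and the y axis of bracket, either way round below 0.035 rad and height (world z) of tip_box below 0.004 m and angle between tip_box's own z axis and vertical below 0.05 rad and linear speed of tip_box below 0.01 m/s and distance of each of reagent_bottle, dishes, marker, tube_rack from where it was at the start of the episode below 0.02 m); the robot touches nothing.
It fails at once if the tip box is lifted off the bench or tipped (height (world z) of tip_box above 0.008 m or angle between tip_box's own z axis and vertical above 0.12 rad).
It fails at once if the reagent bottle is disturbed (moved more than 20 mm) (distance of reagent_bottle from where it was at the start of the episode above 0.02 m).
It fails at once if the stack of dishes is disturbed (moved more than 20 mm) (distance of dishes from where it was at the start of the episode above 0.02 m).
It fails at once if the marker pen is disturbed (moved more than 20 mm) (distance of marker from where it was at the start of the episode above 0.02 m).
It fails at once if the tube rack is disturbed (moved more than 20 mm) (distance of tube_rack from where it was at the start of the episode above 0.02 m).
It also fails if it takes over 43 s, if anything falls off the work surface, if the arm or the gripper's body presses on something with over 40 N, if the wrist force passes 120 N, or if a joint passes its speed limit or range.

## Robot

A 6-joint arm with a two-finger parallel gripper is mounted at the origin on the work surface. World frame = base frame: x ahead of the robot, y to its left, z up, the work surface at z = 0. Lengths are in mm, angles in rad, forces in N, time in s.
With the tool pointing down it reaches from about 300 to 775 mm from the base axis. Payload 14.6 kg.
Tool frame: the origin (TCP) lies between the finger pads; the fingertips stand 19 mm ahead of it and the grasp point (between the pads) is the TCP (manip.tcp_to_tips is the distance from the TCP to the fingertips, in mm); x points along the fingers, z is the direction in which the jaws open and shut, and the axes are right-handed (so a half turn about x gives the same grasp; the last joint's range is limited). The gripper opens to 94 mm and grips with 3 to 60 N. Pads are 16 mm wide; open, the fingers measure 119 mm over their backs; the gripper's body (75 mm by 177 mm) begins 78 mm behind the grasp point.
Start: joints at [1.131, 0.3, 1.521, -0, 1.321, -0.067], TCP at [200.32, 512.212, 224.446] pointing down, gripper open.
Joint ranges: [-3.03, 3.03], [-0.79, 2.21], [0.23, 2.52], [-1.04, 4.18], [0, 3.07], [-2.55, 2.55]. Speed limits (rad/s): [2.22, 2.22, 2.57, 3.14, 3.14, 3.14].

## Interface

Orientations are given as [roll, pitch, yaw] about the fixed x, y, z axes, in that order (R = Rz(yaw) Ry(pitch) Rx(roll)).
In Python, from cell import manip gives the robot as it stands.
- The arm moves only by the tool jog_arm, never from a script. Its argument "moves" is a list that holds one entry, the list of rows, each a list of 6 numbers: the shift along the world's x, y, z in mm, then the turn, a rotation vector about the world's x, y, z in degrees. In form: [[[dx, dy, dz, wx, wy, wz], ...]]. A call has 1 to 5 rows; each row shifts and turns the pose as measured when the row begins; what a row does not reach is not made up. A row lasts 1/10 s, in which the tool goes at most 50 mm and 8.59 degrees, less where a joint would pass 70% of its speed; a pose out of reach is approached as far as the arm can. A call is refused whole if a number of a shift passes 50 or a number of a turn 8.59, either way. A call with a gripper value outside its range is refused whole. "gripper" is the opening, from -1 (shut) to 1 (fully open), set as the call begins (left out, the last holds). The fingers move at their own pace and stop on an object; "squeeze" is the grip in N (left out, the last holds). Time passes only in rows, so rows that do not move let the fingers close. It gives the time, the measured TCP pose, the force and the opening at its end, in the units of the state.
- manip.read_state(): the state, without advancing time (a new reading comes with each control period).
- manip.camera(name): name is "scene" or "side" or "wrist"; returns (picture, depth): 400x640x3 uint8, blue, green, red; 400x640 float32, mm along the optical axis (not along the pixel's ray), 0 where there is no reading.
- manip.camera_params(name): a dict with "fx", "fy", "cx", "cy" (pixels), "rvec" (rotation vector, rad) and "tvec" (3), from world to camera coordinates, as OpenCV has them. Camera axes: x right, y down, z forward; pixel columns grow to the right and rows downward; lengths in mm; the calibration is good to about 2 mm. A picture is of the moment at which its call begins: read the wrist's pose just before it. camera_params takes no time and is no camera call; for the wrist camera it gives the pose at the moment of the call.
- manip.sign_off(): hands the job in, once; it reports no verdict.
The state is a dict: "clock": time; "joints": joint angles; "qd": joint speeds; "effort": joint torques, N m; "eef_pos": TCP position; "eef_rot": TCP orientation; "wrist_force": force on the tool from outside, world axes, zero at the start; "moment": the same for the moment, N m; "finger_gap": finger opening in mm.
Only numpy, scipy, OpenCV 4.12 (cv2) and the standard library are available. Lean on these libraries where they do the work, as an engineer would, in place of code of your own. Each camera call takes 0.05 s, during which the arm holds its last target. There are 200 camera calls.

## Working session

There is one attempt and no reset: what is moved stays moved. The work goes in short steps, Python scripts to look and compute and a tool call to move; the robot and the scene stay as the last step left them, time stands still between calls to the robot, and variables do not carry over. Pictures are saved under pics/ and viewed, about 8 in all and at most 12, crops included, and the job is handed in when it is done.

Besides the shell and the picture viewer there is one more tool, called after "Emit:" as name(argument=value, ...) on one line, values as JSON. jog_arm: Moves the arm, as the interface text tells. Its arguments: {"type":"object","properties":{"moves":{"type":"array","items":{"type":"array","items":{"type":"array","items":{"type":"number"}}}},"gripper":{"type":"number"},"squeeze":{"type":"number"}},"required":["moves"]}

```bash
mkdir -p pics
cat > h.py <<'E'
import numpy as np,cv2
from cell import manip
def world(p,d,us):
    R=cv2.Rodrigues(np.array(p['rvec'],float))[0];t=np.array(p['tvec'],float).ravel()
    out=[]
    for u,v in us:
        z=d[int(v),int(u)]
        c=np.array([(u-p['cx'])/p['fx']*z,(v-p['cy'])/p['fy']*z,z]);out.append(R.T@(c-t))
    return np.array(out)
def snap(n,f):
    p=manip.camera_params(n);i,d=manip.camera(n)
    cv2.imwrite(f'pics/{f}.png',i);np.savez(f'{f}.npz',d=d,i=i,**{k:np.array(v,float) for k,v in p.items()})
    return i,d,p
E
python3 - <<'E'
from h import *
for n in('scene','side'):
    i,d,p=snap(n,n+'0');print(p)
print(manip.read_state())
E
```

```text
{'fx': 475.5791753558936, 'fy': 475.5791753558936, 'cx': 323.74557159509123, 'cy': 203.10527691942383, 'rvec': array([ 1.64738597,  2.24637988, -0.59917805]), 'tvec': array([ 170.42222162, -456.98857228, 1401.05972986])}
{'fx': 385.4387745167385, 'fy': 385.4387745167385, 'cx': 315.97152072934506, 'cy': 204.24405692948918, 'rvec': array([ 2.24048698, -0.59711014,  0.25887685]), 'tvec': array([-509.17076829,  222.03166685,  608.0313697 ])}
{'clock': 0.1, 'joints': array([ 1.13139622e+00,  3.00453983e-01,  1.52149495e+00,  1.55856584e-05,
        1.32071617e+00, -6.66126178e-02]), 'qd': array([-1.34268329e-05, -5.24755406e-04, -1.10478469e-03,  9.18929557e-04,
       -5.26135916e-04, -3.86110860e-04]), 'effort': array([-7.93177260e-04, -5.32644510e+01, -3.53286624e+01,  7.09374086e-02,
        2.34804559e-02,  7.41341069e-06]), 'eef_pos': array([200.2330056 , 512.03055608, 223.93214799]), 'eef_rot': array([ 3.06090407,  1.56972378, -2.02427627]), 'wrist_force': array([0.24592754, 0.58584359, 0.57089698]), 'moment': array([ 0.01890778, -0.03104409,  0.0384444 ]), 'finger_gap': 94.148510590093}
```

View pics/scene0.png

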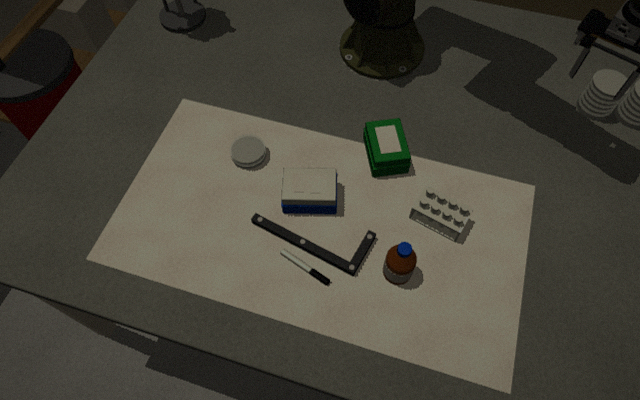

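View pics/side0.png

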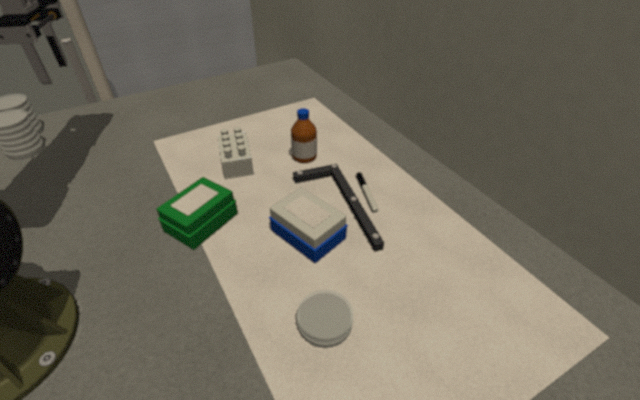

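The scene view shows the blue/white box at about (309,190). The bracket has its open end at (257,218), its corner at (352,266) and its short arm ending at (372,236). The bottle is at (400,262), the dishes at (249,152), and the green decoy at (387,147). I'll enlarge a crop to get the edges.

Run:
```python
import cv2
i=cv2.imread('pics/scene0.png')[150:290,240:390]
cv2.imwrite('pics/crop0.png',cv2.convertScaleAbs(cv2.resize(i,None,fx=4,fy=4,interpolation=cv2.INTER_CUBIC),alpha=1.5))
i=cv2.imread('pics/side0.png')[150:270,255:395]
cv2.imwrite('pics/crop1.png',cv2.convertScaleAbs(cv2.resize(i,None,fx=4,fy=4,interpolation=cv2.INTER_CUBIC),alpha=1.5))
```

```text
(no output)
```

View pics/crop0.png

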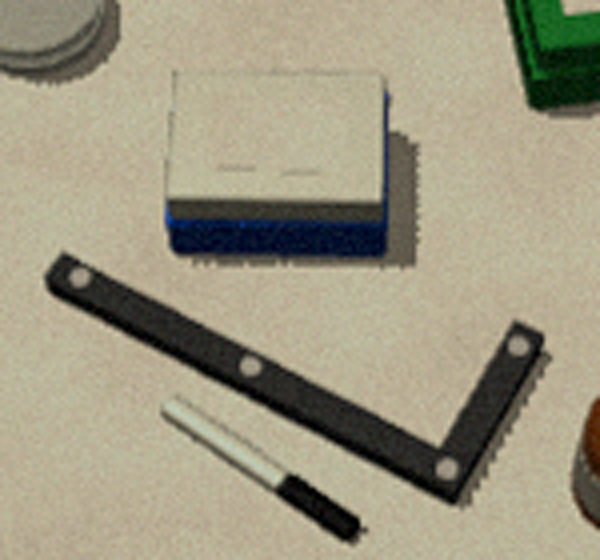

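View pics/crop1.png

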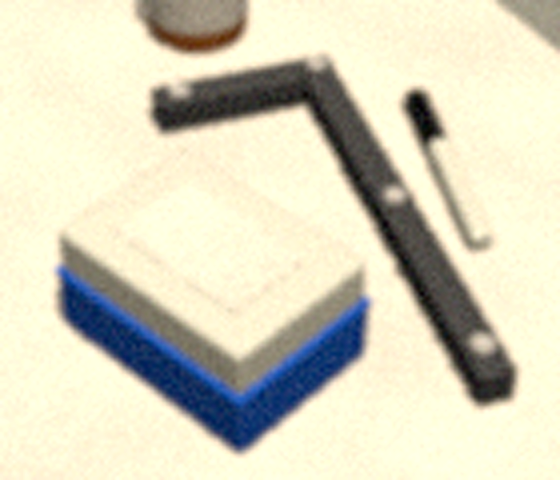

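```bash
cat >> h.py <<'E'
def onplane(p,us,h):
    R=cv2.Rodrigues(np.array(p['rvec'],float))[0];t=np.array(p['tvec'],float).ravel();C=-R.T@t
    out=[]
    for u,v in us:
        r=R.T@np.array([(u-p['cx'])/p['fx'],(v-p['cy'])/p['fy'],1]);out.append((C+r*(h-C[2])/r[2])[:2])
    return np.array(out)
E
python3 - <<'E'
from h import *
np.set_printoptions(precision=1,suppress=True)
def f(n,us,h,ox,oy):
    p=manip.camera_params(n);return onplane(p,[((u-1.5)/4+ox,(v-1.5)/4+oy) for u,v in us],h)
S=lambda us,h:f('scene',us,h,240,150); D=lambda us,h:f('side',us,h,255,150)
def sh(n,a):
    print(n,a.tolist() if 0 else a.round(1).tolist(),'len',np.linalg.norm(np.diff(a,axis=0),axis=1).round(),'ang',np.arctan2(*np.diff(a,axis=0).T[::-1]).round(3))
sh('screws S',S([(519,345),(447,468),(250,366),(80,277)],22))
sh('screws D',D([(178,90),(317,62),(393,194),(482,343)],22))
sh('inner S',S([(516,322),(444,455),(66,254)],22))
sh('lid S',S([(176,72),(384,76),(383,203),(167,200)],66)); print(S([(176,72),(384,76),(383,203),(167,200)],66).mean(0))
sh('base S',S([(172,252),(386,255)],0))
sh('lid D',D([(62,237),(240,362),(362,268)],66))
sh('base D',D([(65,318),(240,450),(362,355)],0))
i={};
for n,us in (('scene',[(401,280),(248,160),(437,215),(387,150)]),):
    print('bottle,dish,rack,green',onplane(manip.camera_params(n),us,0))
E
```

```text
screws S [[612.8, 124.9], [696.5, 106.5], [670.6, -16.3], [646.5, -128.7]] len [ 86. 126. 115.] ang [-0.2 -1.8 -1.8]
screws D [[614.6, 128.9], [699.4, 111.6], [671.9, -10.9], [647.9, -124.3]] len [ 86. 126. 116.] ang [-0.2 -1.8 -1.8]
inner S [[599.3, 119.5], [689.6, 102.9], [634.8, -142.1]] len [ 92. 251.] ang [-0.2 -1.8]
lid S [[522.6, -110.7], [489.1, 6.8], [571.3, 31.3], [605.7, -85.9]] len [122.  86. 122.] ang [ 1.8  0.3 -1.3]
[547.2 -39.6]
base S [[604.6, -89.3], [568.6, 33.0]] len [128.] ang [1.9]
lid D [[486.1, 2.0], [520.1, -111.8], [599.4, -88.4]] len [119.  83.] ang [-1.3  0.3]
base D [[486.8, 13.1], [521.9, -107.6], [605.1, -85.1]] len [126.  86.] ang [-1.3  0.3]
bottle,dish,rack,green [[ 685.3  217.9]
 [ 488.  -225.8]
 [ 501.6  262.3]
 [ 353.2  103.9]]
```

```bash
cat >> h.py <<'E'
from scipy.spatial.transform import Rotation as Ro
C=np.array([687.5,102.]);BY=-0.212
def st():
    s=manip.read_state();R=Ro.from_euler('xyz',s['eef_rot']).as_matrix()
    a=np.degrees(np.arctan2(R[1,2],R[0,2]));p=np.array(s['eef_pos'])
    c,q=np.cos(BY),np.sin(BY);b=np.array([[c,q],[-q,c]])@(p[:2]-C)
    print('t',round(s['clock'],2),'tcp',p.round(1),'brk',b.round(1),'jaw deg',round(a,1),'down',R[:,0].round(3),'F',np.round(s['wrist_force'],1),'gap',round(s['finger_gap'],1),'j6',round(s['joints'][5],2))
    return s,a
def bw(x,y):
    c,q=np.cos(BY),np.sin(BY);return C+np.array([[c,-q],[q,c]])@[x,y]
E
python3 -c "
from h import *
st();print(bw(-100,-64),bw(-46,-160), bw(-108,-168))"
```

```text
t 0.1 tcp [200.2 512.  223.9] brk [-562.6  298.3] jaw deg 68.6 down [-0.    -0.001 -1.   ] F [0.2 0.6 0.6] gap 94.1 j6 -0.07
[576.2722013   60.47438384] [608.86335925 -44.73881126] [546.56808847 -39.51394388]
```

Emit:
jog_arm(moves=[[[21,-44,0,0,0,3],[21,-44,0,0,0,3],[21,-44,0,0,0,3],[21,-44,0,0,0,3],[21,-44,0,0,0,3]]], gripper=0.2)

```text
clock: 0.6
eef_pos: [304.2, 287.8, 221.2]
eef_rot: [2.758, 1.566, -2.049]
wrist_force: [0.5, 1.3, 0.0]
finger_gap: 58.4
```

Emit:
jog_arm(moves=[[[21,-44,0,0,0,3],[21,-44,0,0,0,3],[21,-44,0,0,0,3],[21,-44,0,0,0,3],[21,-44,0,0,0,3]]])

```text
clock: 1.1
eef_pos: [409.2, 60.7, 221.2]
eef_rot: [2.933, 1.566, -1.599]
wrist_force: [0.8, 0.8, 0.8]
finger_gap: 56.3
```

```bash
python3 -c "
from h import *
st()"
```

```text
t 1.1 tcp [409.2  60.7 221.2] brk [-263.4  -98.9] jaw deg 100.3 down [-0.    -0.004 -1.   ] F [0.8 0.8 0.8] gap 56.3 j6 -1.69
```

Emit:
jog_arm(moves=[[[21,-40,0,0,0,2],[21,-40,-20,0,0,2],[21,-40,-40,0,0,2],[0,0,-45,0,0,0],[0,0,-35,0,0,0]]])

```text
clock: 1.6
eef_pos: [471.8, -61.7, 88.4]
eef_rot: [-2.419, 1.559, -0.564]
wrist_force: [0.2, -0.2, -0.5]
finger_gap: 56.2
```

Run:
```python
from h import *
st();i,d,p=snap('scene','scene1')
cv2.imwrite('pics/c1.png',cv2.convertScaleAbs(cv2.resize(i[100:290,220:420],None,fx=3,fy=3,interpolation=cv2.INTER_CUBIC),alpha=1.5))
```

```text
t 1.6 tcp [471.8 -61.7  88.4] brk [-176.5 -205.4] jaw deg 106.3 down [ 0.01  -0.006 -1.   ] F [ 0.2 -0.2 -0.5] gap 56.2 j6 -2.06
```

View pics/c1.png

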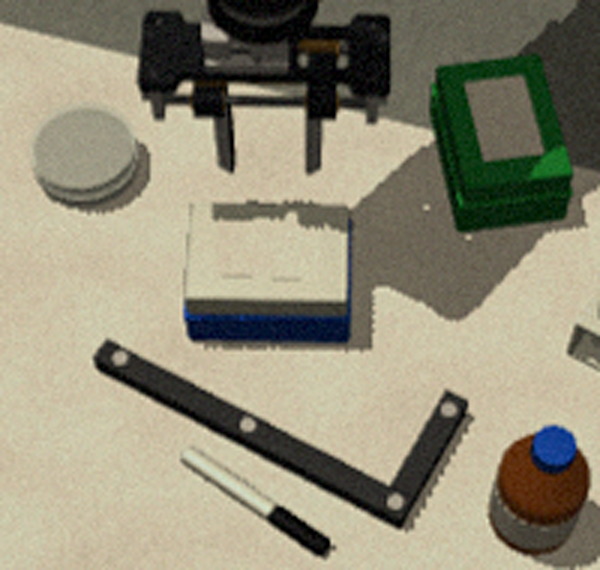

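Emit:
jog_arm(moves=[[[0,0,-40,0,0,0],[0,0,-18,0,0,0],[8,2,0,0,0,0],[6,2,0,0,0,0],[5,1,0,0,0,0]]])

```text
clock: 2.15
eef_pos: [490.3, -55.6, 26.7]
eef_rot: [-2.948, 1.565, -1.093]
wrist_force: [0.2, -0.6, -0.3]
finger_gap: 56.3
```

Emit:
jog_arm(moves=[[[5,1,0,0,0,0],[5,1,0,0,0,0],[5,1,0,0,0,-1]]])

```text
clock: 2.45
eef_pos: [508.1, -52.2, 29.5]
eef_rot: [-2.587, 1.562, -0.749]
wrist_force: [-1.3, -0.1, -0.5]
finger_gap: 56.8
```

```bash
python3 -c "
from h import *
st()"
```

```text
t 2.45 tcp [508.1 -52.2  29.5] brk [-143.  -188.5] jaw deg 105.3 down [ 0.006 -0.006 -1.   ] F [-1.3 -0.1 -0.5] gap 56.8 j6 -2.01
```

Emit:
jog_arm(moves=[[[4,1,0,0,0,-3],[4,1,0,0,0,-3],[4,1,0,0,0,-3],[4,0,0,0,0,-3],[4,0,0,0,0,-3]]])

```text
clock: 2.95
eef_pos: [530.6, -48.5, 30.9]
eef_rot: [-2.483, 1.562, -0.921]
wrist_force: [-0.8, 0.4, -0.1]
finger_gap: 56.7
```

Emit:
jog_arm(moves=[[[4,0,0,0,0,-3],[4,0,0,0,0,-3],[4,-1,0,0,0,-3],[4,-1,0,0,0,-3]]])

```text
clock: 3.35
eef_pos: [548.0, -49.8, 31.7]
eef_rot: [-2.506, 1.562, -1.165]
wrist_force: [-0.8, 1.2, -0.2]
finger_gap: 56.8
```

Run:
```python
from h import *
st();i,d,p=snap('side','side2')
cv2.imwrite('pics/c2.png',cv2.convertScaleAbs(cv2.resize(i[130:330,200:420],None,fx=3.5,fy=3,interpolation=cv2.INTER_CUBIC),alpha=1.3))
```

```text
t 3.35 tcp [548.  -49.8  31.7] brk [-104.5 -177.7] jaw deg 76.8 down [ 0.003 -0.008 -1.   ] F [-0.8  1.2 -0.2] gap 56.8 j6 -1.49
```

View pics/c2.png

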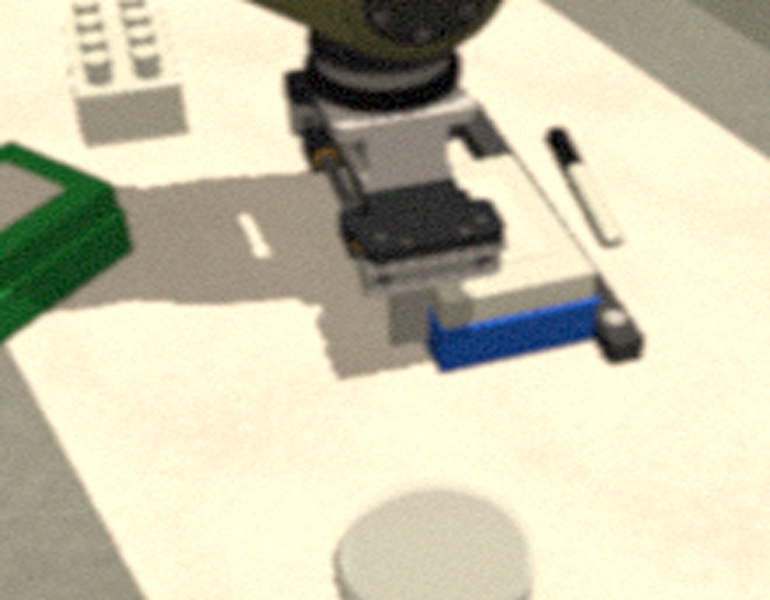

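Emit:
jog_arm(moves=[[[-25,5,0,0,0,0],[-10,2,40,0,0,0],[0,-10,45,0,0,-8],[0,-20,45,0,0,-8.5],[0,-30,20,0,0,-8.5]]])

```text
clock: 3.9
eef_pos: [510.7, -101.2, 185.1]
eef_rot: [-3.064, 1.565, -2.168]
wrist_force: [0.0, -0.3, -1.2]
finger_gap: 56.5
```

Emit:
jog_arm(moves=[[[5,-20,0,0,0,-8.5],[10,-15,0,0,0,-8.5],[10,-10,0,0,0,-8.5],[10,-5,0,0,0,-8.5],[10,-5,0,0,0,-8.5]]])

```text
clock: 4.4
eef_pos: [558.4, -161.7, 192.3]
eef_rot: [-1.447, 1.561, -1.303]
wrist_force: [1.1, 0.0, 0.9]
finger_gap: 56.4
```

Emit:
jog_arm(moves=[[[5,0,0,0,0,-8.5],[5,0,0,0,0,-8.5],[0,0,0,0,0,-4]]])

```text
clock: 4.7
eef_pos: [570.0, -162.5, 192.8]
eef_rot: [-1.324, 1.561, -1.555]
wrist_force: [-0.5, -0.2, -0.1]
finger_gap: 56.1
```

Run:
```python
from h import *
st();i,d,p=snap('scene','scene3')
cv2.imwrite('pics/c3.png',cv2.convertScaleAbs(cv2.resize(i[130:290,220:420],None,fx=4,fy=3.75,interpolation=cv2.INTER_CUBIC),alpha=1.5))
```

```text
t 4.7 tcp [ 570.  -162.5  192.8] brk [ -59.3 -283.4] jaw deg -13.2 down [ 0.   -0.01 -1.  ] F [-0.5 -0.2 -0.1] gap 56.1 j6 -0.1
```

View pics/c3.png

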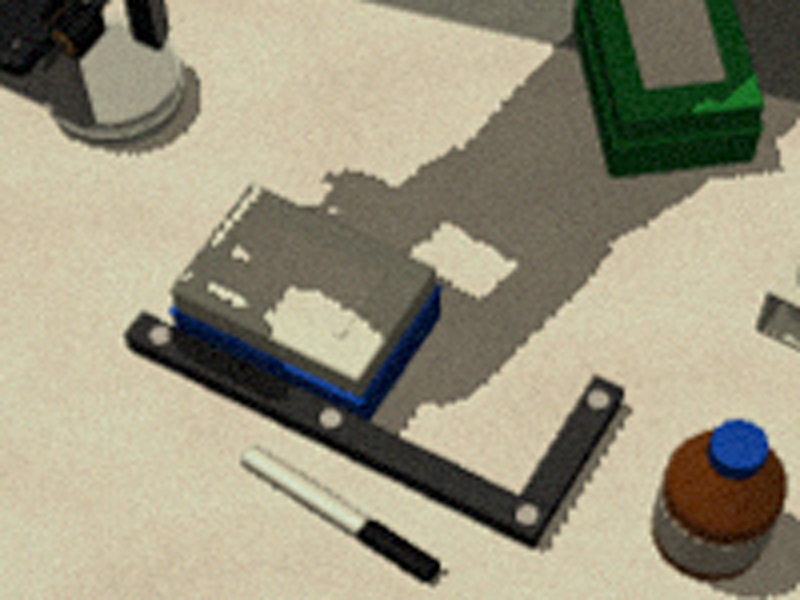

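Run:
```python
from h import *
p=manip.camera_params('scene')
a=onplane(p,[((u-1.5)/4+220,(v-1.5)/3.75+130) for u,v in [(255,187),(438,277),(365,390),(175,292)]],66)
c,q=np.cos(BY),np.sin(BY);print(((a-C)@np.array([[c,q],[-q,c]]).T).round(1))
print(((a-C)@np.array([[c,q],[-q,c]]).T).mean(0))
```

```text
[[ -88.3 -225.6]
 [ -84.8 -101.9]
 [   0.   -99.5]
 [  -3.4 -225.2]]
[ -44.12045736 -163.07353085]
```

Emit:
jog_arm(moves=[[[6,8,-40,0,0,1],[7,8,-40,0,0,0],[0,0,-40,0,0,0],[0,0,-40,0,0,0],[0,0,0,0,0,0]]])

```text
clock: 5.25
eef_pos: [584.0, -145.9, 30.8]
eef_rot: [-0.856, 1.557, -1.061]
wrist_force: [0.1, -0.7, 0.8]
finger_gap: 56.4
```

Emit:
jog_arm(moves=[[[2,8,0,0,0,0],[2,8,0,0,0,0],[1,5,0,0,0,0],[1,5,0,0,0,0],[1,5,0,0,0,0]]])

```text
clock: 5.75
eef_pos: [594.7, -113.3, 38.9]
eef_rot: [-0.552, 1.549, -0.755]
wrist_force: [-0.6, -1.5, -1.2]
finger_gap: 56.1
```

```bash
python3 -c "
from h import *
st()"
```

```text
t 5.75 tcp [ 594.7 -113.3   38.9] brk [ -45.4 -230. ] jaw deg -11.6 down [ 0.016 -0.015 -1.   ] F [-0.6 -1.5 -1.2] gap 56.1 j6 -0.03
```

Emit:
jog_arm(moves=[[[2,8,-3,0.4,0.4,0],[2,8,-3,0.4,0.4,0],[1,8,-2,0,0,0],[2,8,-2,0,0,0],[2,8,-2,0,0,0]]])

```text
clock: 6.25
eef_pos: [605.2, -70.5, 27.5]
eef_rot: [-0.063, 1.567, -0.266]
wrist_force: [-0.0, -1.4, 1.6]
finger_gap: 56.5
```

```bash
python3 -c "
from h import *
st()"
```

```text
t 6.25 tcp [605.2 -70.5  27.5] brk [ -44.2 -186. ] jaw deg -11.6 down [ 0.003 -0.001 -1.   ] F [-0.  -1.4  1.6] gap 56.5 j6 0.03
```

Emit:
jog_arm(moves=[[[1,8,0,0,0,-0.5],[1,7,0,0,0,0],[1,7,0,0,0,0],[2,7,0,0,0,0],[1,7,-1,0,0,0]]])

```text
clock: 6.75
eef_pos: [611.6, -30.8, 26.0]
eef_rot: [-0.055, 1.568, -0.267]
wrist_force: [-0.4, -1.7, 1.2]
finger_gap: 56.4
```

Emit:
jog_arm(moves=[[[1,4,-1,0,0,0],[1,4,-1,0,0,0]]])

```text
clock: 6.95
eef_pos: [613.1, -24.8, 24.8]
eef_rot: [-1.232, 1.565, -1.443]
wrist_force: [-26.2, -49.7, 27.8]
finger_gap: 56.3
```

```bash
python3 -c "
from h import *
st()"
```

```text
t 6.95 tcp [613.1 -24.8  24.8] brk [ -46.  -139.7] jaw deg -12.1 down [ 0.001 -0.006 -1.   ] F [-26.2 -49.7  27.8] gap 56.3 j6 0.12
```

Force rose to about 50 N, so the end has met the short arm. I'll back off and look.

Emit:
jog_arm(moves=[[[-1,-3,0,0,0,0],[-3,-15,0,0,0,0],[-4,-20,10,0,0,0],[-5,-20,45,0,0,0],[-20,-20,45,0,0,0]]])

```text
clock: 7.45
eef_pos: [577.2, -104.5, 119.6]
eef_rot: [-2.592, 1.56, -2.8]
wrist_force: [0.6, -1.0, 0.4]
finger_gap: 56.5
```

Emit:
jog_arm(moves=[[[-40,0,45,0,0,8],[-40,10,40,0,0,8],[-30,30,0,0,0,8.5],[-10,35,0,0,0,8.5],[0,30,0,0,0,8.5]]])

```text
clock: 7.95
eef_pos: [465.2, -5.6, 198.4]
eef_rot: [-1.447, 1.562, -0.922]
wrist_force: [1.4, 0.3, -0.4]
finger_gap: 56.3
```

Run:
```python
from h import *
st();i,d,p=snap('scene','scene4')
cv2.imwrite('pics/c4.png',cv2.convertScaleAbs(cv2.resize(i[160:290,250:410],None,fx=5,fy=4.5,interpolation=cv2.INTER_CUBIC),alpha=1.6))
```

```text
t 7.95 tcp [465.2  -5.6 198.4] brk [-194.7 -151.9] jaw deg 30.1 down [ 0.005 -0.007 -1.   ] F [ 1.4  0.3 -0.4] gap 56.3 j6 -0.61
```

View pics/c4.png

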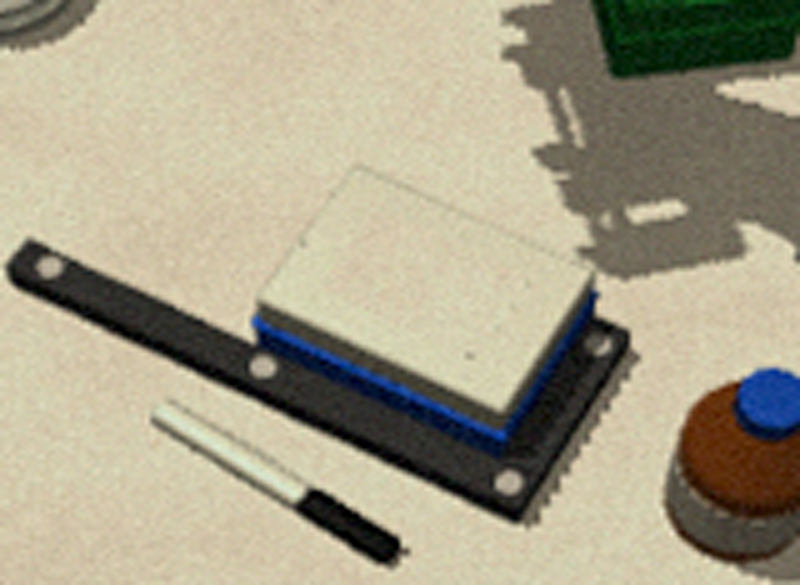

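Emit:
jog_arm(moves=[[[16,15,0,0,0,8.5],[16,15,0,0,0,8.5],[15,15,0,0,0,8.5],[15,15,0,0,0,8.5],[15,14,0,0,0,8.5]]])

```text
clock: 8.5
eef_pos: [543.5, 72.8, 198.6]
eef_rot: [-1.109, 1.562, 0.166]
wrist_force: [0.4, -0.5, 0.5]
finger_gap: 56.7
```

Emit:
jog_arm(moves=[[[0,0,-40,0,0,5],[0,0,-45,0,0,0],[0,0,-45,0,0,0],[0,0,-35,0,0,0],[0,0,0,0,0,0]]])

```text
clock: 9.0
eef_pos: [544.6, 72.3, 28.3]
eef_rot: [-1.008, 1.558, 0.365]
wrist_force: [-0.3, 0.1, 0.1]
finger_gap: 56.6
```

```bash
python3 -c "
from h import *
st()"
```

```text
t 9.0 tcp [544.6  72.3  28.3] brk [-133.4  -59.1] jaw deg 78.6 down [ 0.012  0.005 -1.   ] F [-0.3  0.1  0.1] gap 56.6 j6 -1.31
```

Emit:
jog_arm(moves=[[[8,-2,0,0,0.5,0],[8,-2,0,0,0,0],[6,-1,0,0,0,-0.5],[4,-1,0,0,0,0],[3,-1,0,0,0,0]]])

```text
clock: 9.5
eef_pos: [574.4, 65.5, 33.7]
eef_rot: [0.668, 1.562, 2.029]
wrist_force: [-40.1, 13.3, 15.1]
finger_gap: 56.3
```

Emit:
jog_arm(moves=[[[2,0,0,0,0,0],[2,-1,0,0,0,0]]])

```text
clock: 9.7
eef_pos: [574.2, 65.5, 33.8]
eef_rot: [1.278, 1.552, 2.639]
wrist_force: [-17.2, 10.5, 3.1]
finger_gap: 56.3
```

```bash
python3 -c "
from h import *
st()"
```

```text
t 9.7 tcp [574.2  65.5  33.8] brk [-103.1  -59.5] jaw deg 78.0 down [-0.016  0.009 -1.   ] F [-17.2  10.5   3.1] gap 56.3 j6 -1.32
```

Emit:
jog_arm(moves=[[[-3,1,0,0,0,0],[-20,4,0,0,0,0],[-30,6,20,0,0,0],[-30,0,50,0,0,0],[-30,0,50,0,0,0]]])

```text
clock: 10.2
eef_pos: [468.1, 76.5, 141.5]
eef_rot: [1.336, 1.55, 2.696]
wrist_force: [0.8, 0.0, 0.2]
finger_gap: 56.2
```

Emit:
jog_arm(moves=[[[-20,0,40,0,0,0],[-20,0,20,0,0,0],[0,0,0,0,0,0]]])

```text
clock: 10.5
eef_pos: [427.1, 76.7, 211.7]
eef_rot: [0.653, 1.56, 2.014]
wrist_force: [0.7, -0.2, -1.0]
finger_gap: 56.9
```

Run:
```python
from h import *
st();i,d,p=snap('scene','scene5');j,_,_=snap('side','side5')
a=cv2.resize(i[170:290,270:400],(800,600),interpolation=cv2.INTER_CUBIC)
cv2.imwrite('pics/c5.png',cv2.convertScaleAbs(a,alpha=1.8))
b=cv2.resize(j[140:250,260:400],(800,600),interpolation=cv2.INTER_CUBIC)
cv2.imwrite('pics/c6.png',cv2.convertScaleAbs(b,alpha=1.2))
```

```text
t 10.5 tcp [427.1  76.7 211.7] brk [-249.3  -79.5] jaw deg 77.9 down [-0.005  0.01  -1.   ] F [ 0.7 -0.2 -1. ] gap 56.9 j6 -1.28
```

View pics/c5.png

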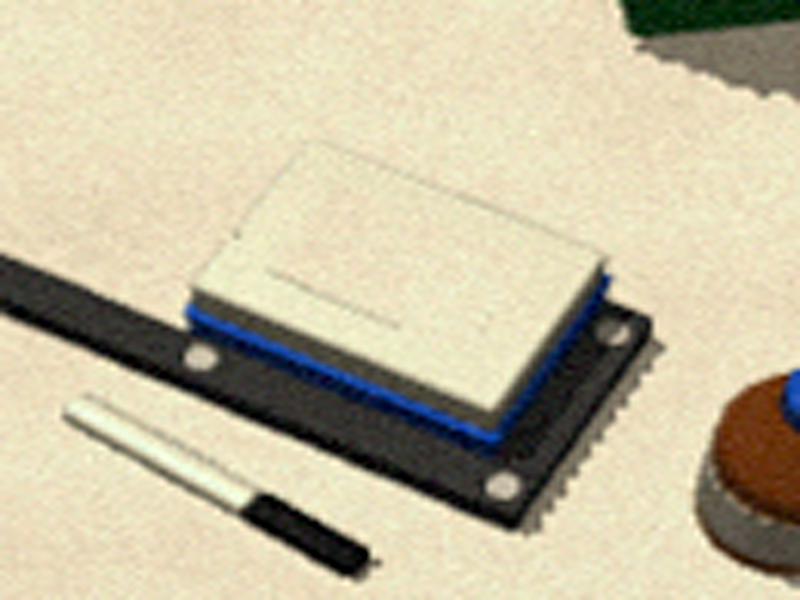

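View pics/c6.png

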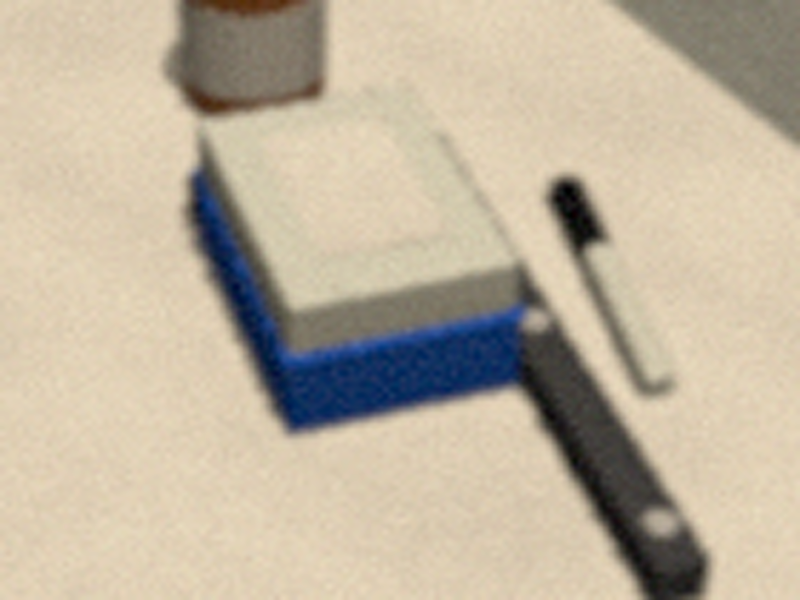

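Run:
```python
from h import *
p=manip.camera_params('scene');P=lambda us,h:onplane(p,[((u+.5)*130/800-.5+270,(v+.5)*.2-.5+170) for u,v in us],h)
s=P([(502,487),(200,357),(612,333)],22)
y=s[0]-s[1];y/=np.linalg.norm(y);x=np.array([y[1],-y[0]]);print('yaw',np.arctan2(x[1],x[0]))
c0=s[0]-10*x-10*y;M=np.array([x,y]).T
print('short screw',(s[2]-c0)@M,'corner',c0)
print('lid',((P([(311,140),(605,260),(490,410),(192,292)],66)-c0)@M).round(1))
print('base rim',((P([(188,315),(490,442),(607,281)],40)-c0)@M).round(1))
```

```text
yaw -0.21690077196242824
short screw [-75.56239075   9.6116524 ] corner [685.52826204  98.7146218 ]
lid [[ -86.2 -124. ]
 [ -85.7   -2. ]
 [  -2.4   -3.4]
 [   1.  -122. ]]
base rim [[   1.2 -125.2]
 [   0.4   -0.8]
 [ -89.4   -1.1]]
```

```bash
python3 -c "
from h import *
st();print(manip.sign_off())"
```

```text
t 10.6 tcp [427.8  76.6 209. ] brk [-248.5  -79.5] jaw deg 77.9 down [-0.008  0.01  -1.   ] F [ 0.4 -0.  -0.8] gap 56.5 j6 -1.28
the job is handed in; nothing more can be done
None
```

The tip box is in the bracket's inside corner and the job is handed in at 10.6 s of the 43 s allowed. `sign_off` gave no verdict.

**What I did:** With two fingertips I turned the box parallel to the long arm. I then slid its end along to the short arm until it stopped, at about 50 N. Last, I pressed its long side against the long arm at about 40 N and backed the gripper well clear, with the wrist force near zero.

**Last checks:**
- **Fit:** In the final pictures the edges of the box's base measured within about 1 mm of both inner bracket faces. The lid corners agreed to about 2–4 mm, which is as well as I can read pixels.
- **Other items:** The bottle and marker look unmoved in the final pictures. I did not re-measure them, and the dishes and rack were not in the final crops.
- **Disagreements:** The fingers stopped about 3–4 mm short of the first camera estimate on both axes. The final picture put the corner about 2–3 mm nearer on both axes, which accounts for most of that. The box also looked about 0.49 rad askew at the start, more than the stated 0.4 rad.

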